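Roll the tube to the marker line, then home on the stop screws

TASK

Without gripping or lifting it, roll the steel tube along the fit-up plate and bring it to rest with its axis over the marker line for about a second, then ease it on down onto the two stop screws. Press it home against them with a steady push of about 12 N for a second or so, never more than 25 N on the stop, and leave it lying square against the screws. Leave everything else on the bench where it is.

Things in the scene. Friction and masses are not known exactly. Their poses are not given: they have to be found in the camera images.
- tube: Closed-ended round steel tube, 90 mm diameter, 160 mm long, 0.45 to 0.8 kg, loose, black plugs in its ends. Origin at its centre, y axis along the tube; x and z turn as it rolls. Starts lying across the plate (axis within 0.12 rad of the plate's y), 70 to 110 mm before the marker line (on its -x side). Rolls very easily; on the level it comes to rest by itself.
- plate: Fixed steel fit-up plate, about 320 mm (x) by 270 mm (y), on the bench. Origin at the bench surface right below the middle of the marker line; z up, x is the rolling direction, towards the stop, y runs along the marker line. Its top is level and 10 mm above the bench from x = -190 to x = +20 mm, so the tube's centre is at z = 55 mm there.
- mark_line (a point): Middle of the black marker line, 3 mm wide, across the full width of the plate, on the plate's top at plate x = 0.
- crest (a point): Middle of the edge on the plate's top at plate x = +20 mm, where the level part ends: from here on the top falls away at 3 degrees towards the stop, so the tube rolls on by itself, slowly, and then leans on the screws.
- stop: Fixed upright of the stop: dark steel plate 200 mm wide (y), 85 mm high, 8 mm thick, at the far end of the fit-up plate. Origin at the bench surface, in the middle of its face that looks to the tube, 115 mm beyond the marker line; axes as the plate's. It carries the two stop screws, rigid and locked: they do not give under a push.
- screw_axis (a point): Point on the stop's face midway between the two screws, 54 mm above the bench. The screws, with flat round heads 22 mm across, stand out to -x at y = -50 and +50 mm from here. Their common setting differs from job to job and is not measured: heads 20 to 36 mm out from the face, so the tube's centre comes home somewhere between plate x = +34 and +50 mm.
- hammer: Bystander: hammer lying beside the plate, 270 mm long. Origin under its middle.
- wire_brush: Bystander: wire brush with orange handle, 220 mm long, lying beside the plate. Origin under its middle.
- tin: Bystander: round metal can standing beside the plate, 60 mm diameter, 70 mm high. Origin at the centre of its underside.
- square: Bystander: small steel angle block, 100 by 45 mm, 72 mm high. Origin at the centre of its underside.
- pliers: Bystander: pliers with yellow handles, 160 mm long, lying. Origin at the bench under the pivot.
- offcut: Bystander: upright round bar offcut, 32 mm diameter, 50 mm high, standing on the plate's near left corner (plate x about -168, y about +114 mm). Origin at the centre of its underside.
Things that resemble listed ones, but are neither listed nor needed, are in the scene too. What is shaped like the tube but orange or red is not meant.

How it is judged:
By the outcome, as a careful person would: the job done as asked, in the order asked, and still so for the second after the job is handed in, with the robot touching nothing.
It also fails if it takes over 64 s, if anything falls off the work surface, if the arm or the gripper's body presses on something with over 40 N, if the wrist force passes 120 N, or if a joint passes its speed limit or range.

ROBOT

A 6-joint arm with a two-finger parallel gripper is mounted at the origin on the work surface. World frame = base frame: x ahead of the robot, y to its left, z up, the work surface at z = 0. Lengths are in mm, angles in rad, forces in N, time in s.
With the tool pointing down it reaches from about 300 to 775 mm from the base axis. Payload 14.6 kg.
Tool frame: the origin (TCP) lies between the finger pads; the fingertips stand 19 mm ahead of it and the grasp point (between the pads) is the TCP; z points along the fingers, y is the line along which they close (so a half turn about z gives the same grasp; the last joint's range is limited). The gripper opens to 94 mm and grips with 3 to 60 N. Pads are 16 mm wide; open, the fingers measure 119 mm over their backs; the gripper's body (75 mm by 177 mm) begins 78 mm behind the grasp point.
Start: joints at [-1.35, 0.3, 1.521, -0, 1.321, -0.067], TCP at [156.107, -527.371, 224.446] pointing down, gripper open.
Joint ranges: [-3.03, 3.03], [-0.79, 2.21], [0.23, 2.52], [-1.04, 4.18], [0, 3.07], [-2.55, 2.55]. Speed limits (rad/s): [2.22, 2.22, 2.57, 3.14, 3.14, 3.14].

INTERFACE

Orientations are given as [roll, pitch, yaw] about the fixed x, y, z axes, in that order (R = Rz(yaw) Ry(pitch) Rx(roll)).
In Python, from cell import monitor, imaging, job, find_in, trace gives the robot as it stands. The module is installed in compiled form; this text tells all that it offers.
- The arm moves only by the tool arm_command, never from a script. Its argument "steps" is a list of rows, each a list of 5 numbers: the opening, from 0 (shut) to 1 (fully open), then the shift along the tool's x, y, z in mm, then the turn about the tool's z in degrees. In form: [[gripper, dx, dy, dz, turn], ...]. A call has 1 to 20 rows; each row is the pose to reach, as a shift and turn from the pose commanded when the call began, along the tool's axes at that moment; what a row does not reach only later rows make up. A row lasts 1/8 s, in which the tool goes at most 62.5 mm and 10.7 degrees, less where a joint would pass 70% of its speed; a pose out of reach is approached as far as the arm can. A call with a gripper value outside its range is refused whole. The fingers move at their own pace and stop on an object; "force" is the grip in N (left out, the last holds). Time passes only in rows, so rows that repeat a pose let the fingers close. It gives the time, the measured TCP pose, the force, the opening and the grip force at its end, in the units of the state.
- monitor.read_state(): the state, without advancing time (a new reading comes with each control period).
- imaging.camera(name): name is "side" or "top" or "wrist"; returns a dict with "img" (400x640x3 uint8, red, green, blue), "mtx" (3x3 intrinsics, pixels), "view" (4x4, takes a point from world to camera coordinates). Camera axes: x right, y down, z forward; pixel columns grow to the right and rows downward; lengths in mm; the calibration is good to about 2 mm. A picture is of the moment at which its call begins. There is no depth.
- job.sign_off(): hands the job in; it is judged then, once.
Trained networks look in a picture, given as the dict that the camera call returned (one of the last four; its "shot" number tells which), for a name from the list of things; names that differ only in an ending like _2 or _b are one class to them, and where a whole thing is asked for, a point or a joint stands for the part that bears it (a point fixed in the world has none). Each returns a list of dicts, best first, with "p" (0 to 1); they miss things now and then, are a little off and sometimes report something else, mostly with a low value. They report only what shows in the picture. A call takes as long as a camera call. They do not tell look-alikes from the thing itself.
- find_in(picture, target): "rect" ([centre column, centre row, width, height] in pixels, round what is visible of it).
- trace(picture, target): "region" (400x640 bool, what is visible of it) and "rect" ([centre column, centre row, width, height] in pixels, round what is visible of it).
The state is a dict: "clock": time; "joints": joint angles; "qd": joint speeds; "effort": joint torques, N m; "eef_pos": TCP position; "eef_rot": TCP orientation; "wrist_force": force on the tool from outside, world axes, zero at the start; "moment": the same for the moment, N m; "finger_gap": finger opening in mm; "finger_force": force on a finger pad.
Only numpy, scipy, OpenCV 4.12 (cv2) and the standard library are available. Lean on these libraries where they do the work, as an engineer would, in place of code of your own. Each camera call takes 0.05 s, during which the arm holds its last target. There are 200 camera calls.

## Working session

There is one attempt and no reset: what is moved stays moved. The work goes in short steps, Python scripts to look and compute and a tool call to move; the robot and the scene stay as the last step left them, time stands still between calls to the robot, and variables do not carry over. Pictures are saved under pics/ and viewed, at most 10 in all, crops included, and the job is handed in when it is done.

Besides the shell and the picture viewer there is one more tool, called as name([rows], argument=value, ...), one row to a line, values as JSON. arm_command: Moves the arm, as the interface text tells. Its arguments: {"type":"object","properties":{"steps":{"type":"array","items":{"type":"array","items":{"type":"number"}}},"force":{"type":"number"}},"required":["steps"]}

```bash
mkdir -p pics
cat > h.py <<'E'
import numpy as np, cv2
from cell import monitor, imaging, job, find_in, trace
def ray(c,u,v):
    V=np.array(c["view"]);R=V[:3,:3];t=V[:3,3]
    d=R.T@np.linalg.inv(np.array(c["mtx"]))@np.array([u,v,1.]);return -R.T@t,d
def atz(c,u,v,z):
    o,d=ray(c,u,v);return o+d*(z-o[2])/d[2]
def proj(c,p):
    V=np.array(c["view"]);q=np.array(c["mtx"])@(V[:3,:3]@np.array(p,float)+V[:3,3]);return q[:2]/q[2]
def save(c,n,crop=None,s=1):
    im=c["img"][:,:,::-1]
    if crop: im=im[crop[1]:crop[3],crop[0]:crop[2]]
    cv2.imwrite("pics/"+n,cv2.resize(im,None,fx=s,fy=s,interpolation=cv2.INTER_CUBIC))
E
python3 - <<'E'
from h import *
t=imaging.camera("top");s=imaging.camera("side")
save(t,"top0.png");save(s,"side0.png")
for n,c in(("top",t),("side",s)):
    o,d=ray(c,320,200);print(n,o.round(),(d/np.linalg.norm(d)).round(2))
    for k in ("tube","mark_line","crest","stop","screw_axis","plate"):
        print(k,[(np.round(r["rect"]).tolist(),round(r["p"],2),atz(c,*r["rect"][:2],{"tube":55,"mark_line":10,"crest":10,"stop":40,"screw_axis":54,"plate":10}[k]).round().tolist()) for r in find_in(c,k)[:3]])
st=monitor.read_state();print({k:st[k] for k in("clock","eef_pos","eef_rot","wrist_force","finger_gap")})
E
```

```text
top [ 439.   61. 1282.] [ 0.05 -0.03 -1.  ]
tube [([359.0, 201.0, 70.0, 45.0], 0.84, [501.0, -72.0, 55.0]), ([197.0, 134.0, 72.0, 66.0], 0.65, [665.0, 334.0, 55.0]), ([246.0, 283.0, 58.0, 75.0], 0.56, [297.0, 205.0, 55.0])]
mark_line [([358.0, 170.0, 120.0, 148.0], 0.75, [582.0, -72.0, 10.0]), ([369.0, 113.0, 85.0, 38.0], 0.38, [734.0, -102.0, 10.0])]
crest [([358.0, 171.0, 116.0, 152.0], 0.69, [579.0, -73.0, 10.0])]
stop [([369.0, 113.0, 83.0, 38.0], 0.78, [726.0, -98.0, 40.0])]
screw_axis [([371.0, 114.0, 84.0, 36.0], 0.86, [721.0, -100.0, 54.0])]
plate [([357.0, 170.0, 118.0, 149.0], 0.67, [583.0, -70.0, 10.0])]
side [306. 869. 649.] [ 0.2  -0.81 -0.55]
tube [([401.0, 276.0, 96.0, 72.0], 0.82, [302.0, 216.0, 55.0]), ([330.0, 189.0, 57.0, 69.0], 0.71, [504.0, -60.0, 55.0]), ([203.0, 293.0, 79.0, 87.0], 0.66, [654.0, 348.0, 55.0])]
mark_line [([306.0, 197.0, 152.0, 100.0], 0.55, [575.0, -78.0, 10.0])]
crest [([304.0, 196.0, 154.0, 97.0], 0.78, [578.0, -80.0, 10.0])]
stop [([252.0, 175.0, 48.0, 59.0], 0.73, [731.0, -102.0, 40.0]), ([304.0, 196.0, 150.0, 97.0], 0.29, [566.0, -35.0, 40.0])]
screw_axis [([253.0, 178.0, 51.0, 58.0], 0.8, [714.0, -69.0, 54.0])]
plate [([305.0, 195.0, 153.0, 98.0], 0.72, [580.0, -87.0, 10.0])]
{'clock': 0.7, 'eef_pos': array([ 156.10526466, -527.36351971,  224.42934497]), 'eef_rot': array([-3.14154204e+00,  8.50637496e-06,  2.87797371e-01]), 'wrist_force': array([1.1302057 , 0.81214208, 0.60494868]), 'finger_gap': 94.0242493224195}
```

View pics/top0.png

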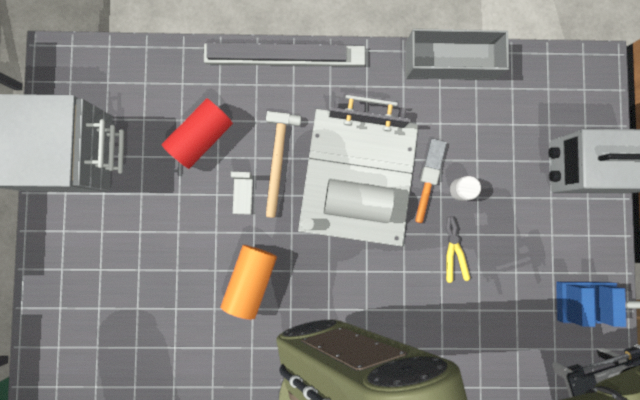

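View pics/side0.png

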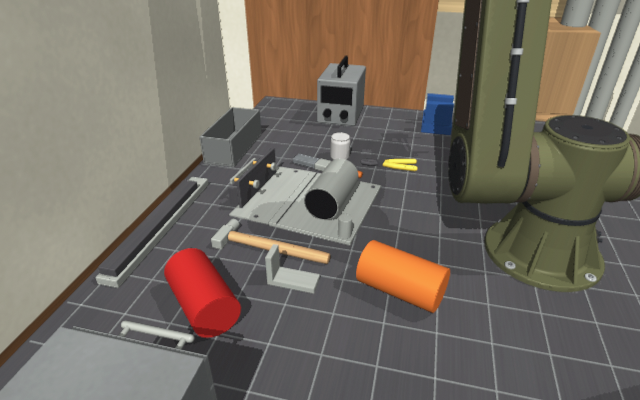

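Look-alikes: grey tube at top (359,201); red cylinder at (197,134); orange cylinder at (246,283). By the description it is the grey one, lying on the plate. Next I check it in a close crop and fit the plate and marker line.

Run:
```python
from h import *
t=imaging.camera("top");save(t,"crop.png",(290,85,430,250),3.6)
m=trace(t,"tube")[0];r=cv2.minAreaRect(np.argwhere(m["region"])[:,::-1].astype(np.float32));print("tube",r)
b=cv2.boxPoints(r);print([atz(t,*p,55).round(1).tolist() for p in b])
m=trace(t,"plate")[0];p=np.argwhere(m["region"])[:,::-1].astype(np.float32);r=cv2.minAreaRect(p);b=cv2.boxPoints(r)
print("plate",r);print([atz(t,*q,10).round(1).tolist() for q in b])
```

```text
tube ((196.50003051757812, 133.00001525878906), (38.890872955322266, 67.17514038085938), 45.0)
[[639.4, 428.4, 55.0], [761.3, 313.7, 55.0], [692.3, 243.4, 55.0], [571.4, 358.4, 55.0]]
plate ((359.3299560546875, 168.19000244140625), (104.79322814941406, 141.987060546875), 8.13010311126709)
[[423.4, 82.2, 10.0], [790.7, 34.0, 10.0], [755.1, -238.7, 10.0], [387.9, -184.6, 10.0]]
```

View pics/crop.png

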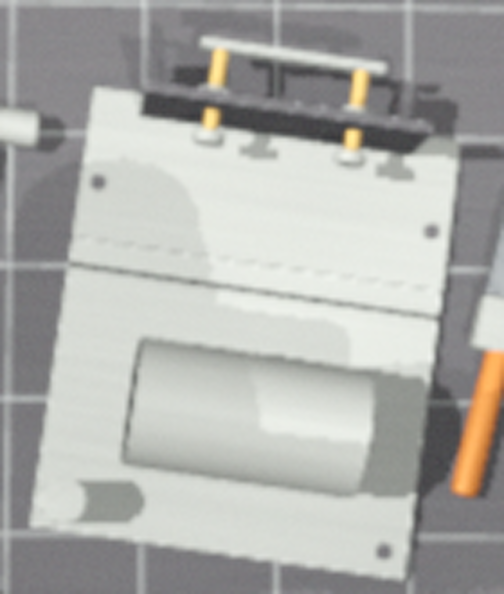

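Crop: the grey tube has plain grey shell and lies across the plate, corners at crop (142,339), (375,377), (355,496), (123,462). Marker line runs (69,262) to (439,317), and the screw heads sit at (208,137) and (349,157). The choice is confirmed.

```bash
cat >> h.py <<'E'
import json
def P2W(f,x,y): O=np.array(f[:2]);c,s=np.cos(f[2]),np.sin(f[2]);return O+[c*x-s*y,s*x+c*y]
def W2P(f,p): d=np.array(p[:2])-f[:2];c,s=np.cos(f[2]),np.sin(f[2]);return np.array([c*d[0]+s*d[1],-s*d[0]+c*d[1]])
def tool(f,goal,z,yaw):  # shift in tool axes + turn deg from current pose
    from scipy.spatial.transform import Rotation as Rn
    st=monitor.read_state();R=Rn.from_euler("xyz",st["eef_rot"]).as_matrix()
    cur=np.arctan2(R[1,0],R[0,0]);d=R.T@(np.array([*goal,z])-st["eef_pos"])
    return d.round(1),round(-np.degrees((yaw-cur+np.pi/2)%np.pi-np.pi/2),1)
E
python3 - <<'E'
from h import *
t=imaging.camera("top")
g=lambda u,v,z:atz(t,290+u/3.6,85+v/3.6,z)[:2]
a,b=g(69,262,10),g(439,317,10);d=a-b;print(a,b,np.linalg.norm(d))
c=[(92,86),(32,526),(406,579),(460,140)];C=[g(*q,10) for q in c];print(np.round(C,1))
yaw=np.arctan2(-d[0],d[1]);O=(a+b)/2;f=[*O,yaw];print("frame",f,"edges",[np.arctan2(*(C[i]-C[j])[::-1]) for i,j in((0,1),(3,2))])
print("corners in plate",[W2P(f,q).round(1) for q in C])
T=[g(*q,55) for q in((142,339),(375,377),(355,496),(123,462))]
print("tube",[W2P(f,q).round(1) for q in T],W2P(f,np.mean(T,0)))
print("screws",[W2P(f,g(*q,54)).round(1) for q in((208,137),(349,157))])
json.dump(list(map(float,f)),open("f.json","w"))
for x in (-160,-150): print(x,P2W(f,x,0),tool(f,P2W(f,x,0),64,f[2]))
for n in("offcut","tin","wire_brush"):
    r=find_in(t,n)[0]["rect"];print(n,W2P(f,atz(t,*r[:2],30)))
E
```

```text
[612.98674055  53.99411293] [ 576.19110773 -213.30028913] 269.81515148606275
[[ 741.7   38.6]
 [ 423.4   78.4]
 [ 388.  -188.7]
 [ 705.7 -229.3]]
frame [np.float64(594.5889241418755), np.float64(-79.65308810085347), np.float64(-0.13679976958737067)] edges [np.float64(-0.12448379343451568), np.float64(-0.12687320986822434)]
corners in plate [array([129.7, 137.2]), array([-191.2,  133.3]), array([-189.8, -136.2]), array([ 130.4, -133.1])]
tube [array([-51.8,  76.4]), array([-54.2, -87.3]), array([-137.8,  -84.7]), array([-138. ,   77.2])] [-95.46381334  -4.59850794]
screws [array([95.5, 51. ]), array([ 96.3, -48.7])]
-160 [436.08372495 -57.83333032] (array([ 401.7, -370.7,  160.4]), np.float64(24.3))
-150 [445.9902999  -59.19706518] (array([ 410.8, -366.6,  160.4]), np.float64(24.3))
offcut [-164.08991327  118.62316909]
tin [ -17.3061104  -274.42625268]
wire_brush [ -18.83876175 -182.11972368]
```

arm_command([
  [1,60,-56,0,6],
  [1,120,-111,0,12],
  [1,175,-162,0,18],
  [1,230,-213,0,24],
  [1,285,-264,0,24],
  [1,340,-314,0,24],
  [1,390,-360,0,24],
  [1,402,-371,0,24],
  [1,402,-371,0,24],
  [1,402,-371,50,24],
  [1,402,-371,80,24],
  [1,402,-371,80,24],
])

```text
clock: 2.55
eef_pos: [435.4, -57.3, 143.2]
eef_rot: [-3.141, 0.004, -0.131]
wrist_force: [0.2, 0.0, 0.7]
finger_gap: 93.7
finger_force: 0.0
```

Run:
```python
from h import *
f=json.load(open("f.json"));f[2]=-.131
st=monitor.read_state();print(st["clock"],st["eef_pos"],st["eef_rot"],W2P(f,st["eef_pos"]),st["wrist_force"])
print(tool(f,P2W(f,-160,-3),62,f[2]))
w=imaging.camera("wrist");save(w,"wrist.png");s=imaging.camera("side")
print(ray(w,320,200))
m=[r for r in trace(w,"tube")];print([(r["rect"],r["p"]) for r in m])
m=[r for r in find_in(s,"tube")];print([(r["rect"],r["p"]) for r in m])
for x in(-140,-95,-50): print([proj(w,[*P2W(f,x,y),55]).round() for y in(-84,76)])
```

```text
2.55 [435.41862539 -57.25630545 143.17780182] [-3.14126024  0.00353185 -0.13092985] [-160.7320841     1.41315966] [0.1632281  0.00563906 0.69004651]
(array([ 1. ,  4.4, 81.2]), np.float64(0.0))
(array([514.21938143, -67.24222655, 302.26904092]), array([-0.28721827,  0.01815659, -0.95794656]))
[([318.7, 118.0, 266.8, 134.3], 0.75), ([83.2, 281.5, 72.6, 8.2], 0.68)]
[([202.8, 290.3, 77.5, 91.6], 0.88), ([328.7, 189.6, 57.2, 66.3], 0.81), ([403.9, 275.8, 96.1, 73.1], 0.7)]
[array([427., 180.]), array([216., 181.])]
[array([432., 120.]), array([210., 120.])]
[array([439.,  52.]), array([205.,  52.])]
```

View pics/wrist.png

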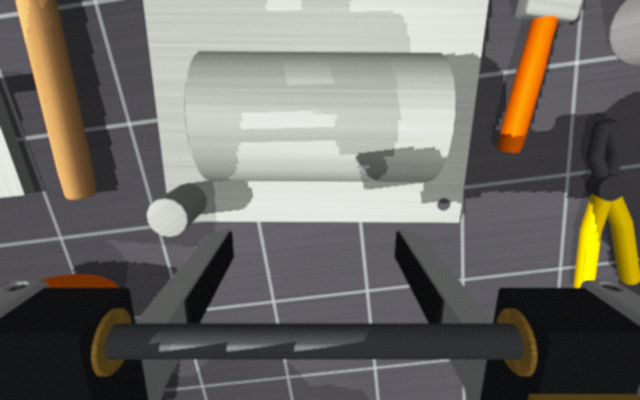

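Wrist view: the grey tube, axis level in the picture at row ~117 (columns 185–455), square to the gripper. Offcut at (170,213) is clear of the left finger. Lowering behind the tube and starting a gentle push.

arm_command([
  [1,0,4,40,0],
  [1,0,4,75,0],
  [1,0,4,81,0],
  [1,1,4,81,0],
  [1,4,4,81,0],
  [1,7,4,81,0],
  [1,9,4,81,0],
  [1,11,4,81,0],
  [1,13,4,81,0],
  [1,15,4,81,0],
  [1,17,4,81,0],
  [1,19,4,81,0],
  [1,22,4,81,0],
  [1,25,4,81,0],
  [1,28,4,81,0],
  [1,31,4,81,0],
  [1,34,4,81,0],
  [1,37,4,81,0],
  [1,39,4,81,0],
  [1,40,4,81,0],
])

```text
clock: 5.25
eef_pos: [475.5, -66.7, 63.4]
eef_rot: [-3.142, 0.0, -0.131]
wrist_force: [1.0, -0.3, -0.9]
finger_gap: 94.0
finger_force: 0.0
```

```bash
cat >> h.py <<'E'
F=json.load(open("f.json"));F[2]=-.131
def tube(cam="top",z=55):
    c=imaging.camera(cam);best=None
    for m in trace(c,"tube"):
        r=m["region"]
        hsv=cv2.cvtColor(c["img"],cv2.COLOR_RGB2HSV);
        if np.median(hsv[r][:,1])>100 or r.sum()<1000: continue
        n,l,s,_=cv2.connectedComponentsWithStats(r.astype(np.uint8));r=l==1+np.argmax(s[1:,4])
        P=np.array([W2P(F,atz(c,u,v,z)) for v,u in np.argwhere(r)],np.float32)
        q=cv2.minAreaRect(P);lo,hi=P.min(0),P.max(0)
        # edges: per-y extremes in x
        ys=np.round(P[:,1]/4)*4;e=[(y,P[ys==y,0].min(),P[ys==y,0].max()) for y in np.unique(ys) if lo[1]+12<y<hi[1]-12];e=np.array(e)
        return dict(p=round(m["p"],2),cen=np.round(q[0],1),size=np.round(q[1],1),ang=round(q[2],1),back=np.polyfit(e[:,0],e[:,1],1).round(3),front=np.polyfit(e[:,0],e[:,2],1).round(3)),c
    return None,c
def stat():
    st=monitor.read_state();print("t",round(st["clock"],2),"tcp plate",W2P(F,st["eef_pos"]).round(1),"z",round(st["eef_pos"][2],1),"rot",np.round(st["eef_rot"],3),"F",np.round(st["wrist_force"],1),"gap",round(st["finger_gap"],1))
E
python3 - <<'E'
from h import *
stat();print(tube()[0]);r,w=tube("wrist");print(r);save(w,"w2.png",None,.8);stat()
E
```

```text
t 5.25 tcp plate [-119.8   -2.7] z 63.4 rot [-3.142  0.    -0.131] F [ 1.  -0.3 -0.9] gap 94.0
{'p': 0.88, 'cen': array([-47.4,  -2.6]), 'size': array([168.8,  59.2]), 'ang': 90.0, 'back': array([ -0.097, -59.748]), 'front': array([ 7.0000e-03, -1.8905e+01])}
{'p': 0.64, 'cen': array([-65.8,  -1.9]), 'size': array([215.9,  94.4]), 'ang': 89.6, 'back': array([ 5.00000e-03, -1.12193e+02]), 'front': array([ 4.0000e-03, -1.9456e+01])}
t 5.45 tcp plate [-119.9   -2.7] z 63.5 rot [-3.142  0.    -0.131] F [0.5 0.5 0. ] gap 94.0
```

View pics/w2.png

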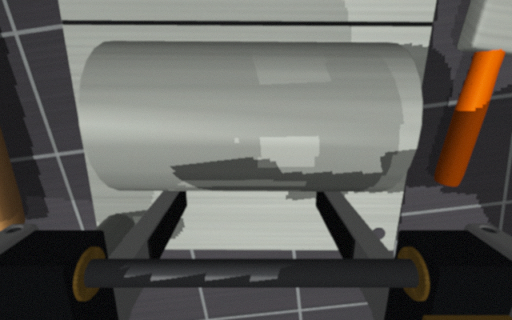

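```bash
cat >> h.py <<'E'
def axis(c,r,ys=None):
    """tube axis x at plate y left/mid/right from tangent-ray bisectors in the plate x-z plane"""
    out=[];o,_=ray(c,0,0);oo=W2P(F,o)
    cols=np.where(r.any(0))[0];a,b=np.percentile(cols,[15,85]).astype(int)
    for u in range(a,b+1,4):
        v=np.where(r[:,u])[0]
        an=[]
        for vv in(v.min()-.5,v.max()+.5):
            _,d=ray(c,u,vv);p=W2P(F,o+d)-oo;an.append(np.arctan2(p[0],-d[2]))
        an_m=np.mean(an);p=W2P(F,atz(c,u,np.mean([v.min(),v.max()]),55))
        rad=np.sin(abs(an[0]-an[1])/2)*(o[2]-55)/np.cos(an_m)
        out.append((p[1],oo[0]+np.tan(an_m)*(o[2]-55),rad))
    out=np.array(out);ok=abs(out[:,2]-45)<6
    if ok.sum()<4: return None,out
    k=np.polyfit(out[ok,0],out[ok,1],1);return dict(x=k[1].round(2),slope=k[0].round(4),rad=np.median(out[ok,2]).round(1),n=int(ok.sum())),out
def grey(c):
    for m in trace(c,"tube"):
        r=m["region"];hsv=cv2.cvtColor(c["img"],cv2.COLOR_RGB2HSV)
        if r.sum()>1000 and np.median(hsv[r][:,1])<100:
            n,l,s,_=cv2.connectedComponentsWithStats(r.astype(np.uint8));return l==1+np.argmax(s[1:,4])
def line(c,ys):
    g=cv2.cvtColor(c["img"],cv2.COLOR_RGB2GRAY);res=[]
    for y in ys:
        xs=np.arange(-12,12.1,.5);px=np.array([proj(c,[*P2W(F,x,y),10]) for x in xs],np.float32)
        if px.min()<1 or px[:,0].max()>638 or px[:,1].max()>398: continue
        val=cv2.remap(g,px[:,0].reshape(1,-1),px[:,1].reshape(1,-1),1)[0].astype(int)
        res.append((y,xs[val.argmin()],int(np.median(val)-val.min())))
    return res
def look(cam="wrist"):
    c=imaging.camera(cam);r=grey(c);a,o=(axis(c,r) if r is not None else (None,None));
    print(cam,"axis",a if a else o,"line",line(c,[-128,-118,-108,-98,-60,0,60,98,108,118,128]));return c
E
python3 - <<'E'
from h import *
stat();look();look("top")
E
```

```text
t 5.45 tcp plate [-119.9   -2.7] z 63.5 rot [-3.142  0.    -0.131] F [0.5 0.5 0. ] gap 94.0
wrist axis {'x': np.float64(-63.92), 'slope': np.float64(0.0052), 'rad': np.float64(44.8), 'n': 76} line [(-128, np.float64(-1.0), 157), (-118, np.float64(-1.0), 156), (-108, np.float64(-1.0), 157), (-98, np.float64(-1.0), 159), (-60, np.float64(-1.0), 136), (0, np.float64(-0.5), 134), (60, np.float64(-0.5), 132), (98, np.float64(0.0), 133), (108, np.float64(0.0), 132), (118, np.float64(0.0), 132), (128, np.float64(0.0), 132)]
top axis [[ 55.82104684 -46.71573572  29.62583043]
 [ 45.92645704 -45.30208799  29.62975747]
 [ 37.04629969 -36.42199552  19.76327291]
 [ 27.30993616 -33.75753341  16.06085368]
 [ 17.23218946 -33.5845866   17.29762709]
 [  6.8173458  -35.89831907  18.53338078]
 [ -3.26283709 -35.7257183   19.77041672]
 [-13.51106899 -36.79809048  22.24222473]
 [-23.59440379 -36.62235885  21.00881602]
 [-33.84433344 -37.69157342  21.01000078]
 [-44.09474235 -38.76083786  21.01117018]
 [-54.1824493  -38.58857456  22.24874634]] line [(-128, np.float64(-1.5), 46), (-118, np.float64(-0.5), 58), (-108, np.float64(-1.5), 43), (-98, np.float64(-0.5), 61), (-60, np.float64(-1.0), 53), (0, np.float64(1.0), 40), (60, np.float64(0.5), 54), (98, np.float64(0.0), 59), (108, np.float64(1.5), 51), (118, np.float64(0.0), 60), (128, np.float64(1.0), 56)]
```

arm_command([
  [1,2,0,0,0],
  [1,5,0,0,0],
  [1,8,0,0,0],
  [1,12,0,0,0],
  [1,16,0,0,0],
  [1,20,0,0,0],
  [1,24,0,0,0],
  [1,28,0,0,0],
  [1,32,0,0,0],
  [1,36,0,0,0],
  [1,39,0,0,0],
  [1,42,0,0,0],
  [1,44,0,0,0],
  [1,46,0,0,0],
  [1,48,0,0,0],
  [1,49.5,0,0,0],
  [1,51,0,0,0],
  [1,52,0,0,0],
  [1,52,0,0,0],
  [1,52,0,0,0],
])

```text
clock: 8.15
eef_pos: [526.9, -73.5, 63.4]
eef_rot: [-3.142, 0.0, -0.131]
wrist_force: [0.3, 0.6, 0.1]
finger_gap: 93.7
finger_force: 0.0
```

Run:
```python
from h import *
stat();look();look()
```

```text
t 8.15 tcp plate [-67.9  -2.7] z 63.4 rot [-3.142  0.    -0.131] F [0.3 0.6 0.1] gap 93.7
wrist axis {'x': np.float64(-13.37), 'slope': np.float64(0.0023), 'rad': np.float64(44.8), 'n': 76} line [(-128, np.float64(10.5), 21), (-118, np.float64(8.0), 6), (-108, np.float64(10.5), 15), (-98, np.float64(9.0), 13), (-60, np.float64(7.0), 11), (0, np.float64(11.0), 10), (60, np.float64(9.5), 12), (98, np.float64(10.0), 13), (108, np.float64(10.5), 13), (118, np.float64(9.0), 15), (128, np.float64(5.0), 14)]
wrist axis {'x': np.float64(-13.34), 'slope': np.float64(0.0039), 'rad': np.float64(44.8), 'n': 76} line [(-128, np.float64(12.0), 21), (-118, np.float64(9.0), 4), (-108, np.float64(10.5), 14), (-98, np.float64(10.0), 13), (-60, np.float64(12.0), 12), (0, np.float64(8.0), 10), (60, np.float64(10.0), 10), (98, np.float64(11.5), 13), (108, np.float64(8.5), 15), (118, np.float64(11.5), 14), (128, np.float64(4.0), 13)]
```

arm_command([
  [1,1,0,0,0],
  [1,2,0,0,0],
  [1,3.5,0,0,0],
  [1,5,0,0,0],
  [1,6.5,0,0,0],
  [1,8,0,0,0],
  [1,9,0,0,0],
  [1,10,0,0,0],
  [1,11,0,0,0],
  [1,11.5,0,0,0],
  [1,12,0,0,0],
  [1,12,0,0,0],
  [1,12,0,0,0],
])

```text
clock: 9.98
eef_pos: [538.8, -75.1, 63.5]
eef_rot: [3.142, 0.0, -0.131]
wrist_force: [0.5, 0.0, 0.3]
finger_gap: 93.8
finger_force: 0.0
```

Run:
```python
from h import *
stat();look();c=look("side");save(c,"side2.png",(220,130,420,260),4)
```

```text
t 9.97 tcp plate [-55.9  -2.7] z 63.5 rot [ 3.142  0.    -0.131] F [0.5 0.  0.3] gap 93.8
wrist axis {'x': np.float64(-1.74), 'slope': np.float64(0.0029), 'rad': np.float64(44.8), 'n': 76} line [(-128, np.float64(11.5), 13), (-118, np.float64(12.0), 12), (-108, np.float64(7.0), 7), (-98, np.float64(10.0), 10), (-60, np.float64(8.0), 13), (0, np.float64(7.0), 13), (60, np.float64(10.0), 14), (98, np.float64(8.0), 14), (108, np.float64(9.0), 16), (118, np.float64(7.0), 14), (128, np.float64(8.0), 16)]
side axis [[ 70.52253247  32.87078595  20.64004352]
 [ 64.750574    24.9449767   26.27824339]
 [ 56.82226892  18.02431533  31.11625658]
 [ 46.67269451  12.04980939  35.1983862 ]
 [ 38.609692     4.9730912   38.34512474]
 [ 37.09375137  -5.72634871  35.44688341]
 [ 28.98214446 -13.56786561  32.07268061]] line [(-128, np.float64(-12.0), 20), (-118, np.float64(3.0), 12), (-108, np.float64(-1.0), 12), (-98, np.float64(-12.0), 70), (-60, np.float64(6.5), 54), (0, np.float64(1.0), 2), (60, np.float64(-11.5), 1), (98, np.float64(2.0), 76), (108, np.float64(1.0), 64), (118, np.float64(1.0), 75), (128, np.float64(1.5), 81)]
```

View pics/side2.png

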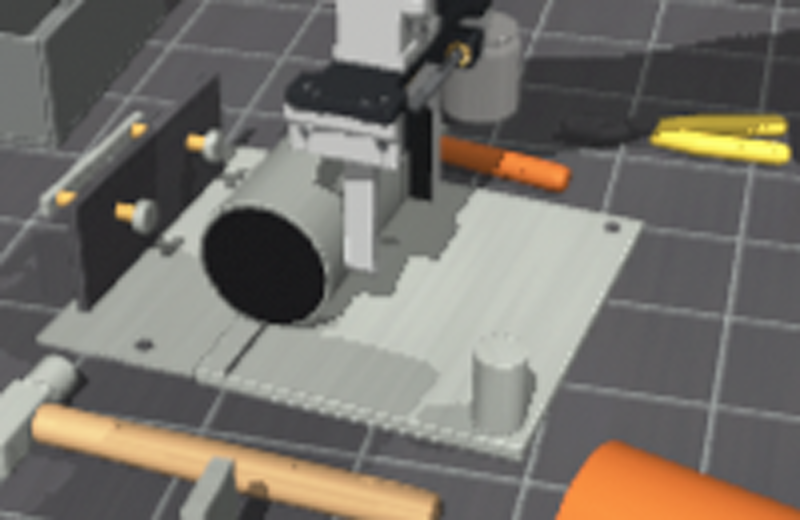

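Side crop: the tube stands right above the marker line, which leaves its foot at crop (245,345). The finger is behind it at (360,225), offcut untouched. I add the last millimetre and rest there.

arm_command([
  [1,0.4,0,0,0],
  [1,0.8,0,0,0],
  [1,1.2,0,0,0],
  [1,1.2,0,0,0],
  [1,1.2,0,0,0],
  [1,1.2,0,0,0],
  [1,1.2,0,0,0],
  [1,1.2,0,0,0],
  [1,1.2,0,0,0],
  [1,1.2,0,0,0],
  [1,1.2,0,0,0],
  [1,1.2,0,0,0],
  [1,1.2,0,0,0],
  [1,1.2,0,0,0],
  [1,1.2,0,0,0],
])

```text
clock: 12.05
eef_pos: [540.0, -75.2, 63.5]
eef_rot: [3.142, 0.0, -0.131]
wrist_force: [-0.0, 0.4, 0.2]
finger_gap: 93.6
finger_force: 0.0
```

Run:
```python
from h import *
stat();look()
print(tool(F,P2W(F,-.5,-3),63.5,F[2]+np.pi/2),monitor.read_state()["joints"])
```

```text
t 12.05 tcp plate [-54.7  -2.8] z 63.5 rot [ 3.142  0.    -0.131] F [-0.   0.4  0.2] gap 93.6
wrist axis {'x': np.float64(-0.62), 'slope': np.float64(0.0021), 'rad': np.float64(44.7), 'n': 76} line [(-128, np.float64(10.0), 18), (-118, np.float64(11.5), 12), (-108, np.float64(10.0), 12), (-98, np.float64(10.5), 16), (-60, np.float64(11.5), 12), (0, np.float64(9.0), 15), (60, np.float64(10.5), 16), (98, np.float64(10.5), 15), (108, np.float64(10.5), 15), (118, np.float64(10.0), 16), (128, np.float64(10.5), 17)]
(array([54.2,  0.2, -0.1]), np.float64(90.0)) [-2.05616204e-01  4.77368678e-01  1.68329245e+00 -4.02851306e-06
  9.80954938e-01  1.49625603e+00]
```

arm_command([
  [1,-3,0,0,0],
  [1,-8,0,0,0],
  [1,-8,0,-40,0],
  [1,-8,0,-85,0],
  [1,5,0,-90,-10],
  [1,20,0,-90,-20],
  [1,35,0,-90,-30],
  [1,50,0,-90,-40],
  [1,54.1,0,-90,-50],
  [1,54.1,0,-90,-60],
  [1,54.1,0,-90,-70],
  [1,54.1,0,-90,-80],
  [1,54.1,0,-90,-90],
  [1,54.1,0,-90,-90],
  [1,54.1,0,-70,-90],
  [1,54.1,0,-60,-90],
  [1,54.1,0,-60,-90],
])

```text
clock: 14.28
eef_pos: [593.3, -82.3, 122.9]
eef_rot: [-3.14, -0.0, 1.438]
wrist_force: [0.4, -0.1, 0.4]
finger_gap: 94.0
finger_force: 0.0
```

Run:
```python
from h import *
stat();w=imaging.camera("wrist");save(w,"w3.png",None,.8)
c=imaging.camera("top");r=grey(c)
for x in (85,90,95,100):print(x,[proj(w,[*P2W(F,x,y),54]).round() for y in(-50,50)])
```

```text
t 14.28 tcp plate [-0.9 -2.8] z 122.9 rot [-3.14  -0.     1.438] F [ 0.4 -0.1  0.4] gap 94.0
85 [array([428., 275.]), array([441., 142.])]
90 [array([435., 275.]), array([449., 142.])]
95 [array([441., 275.]), array([456., 142.])]
100 [array([448., 275.]), array([464., 142.])]
```

View pics/w3.png

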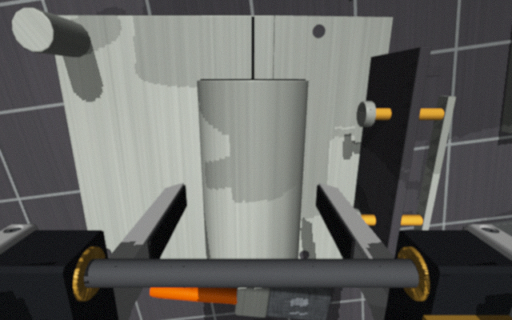

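Wrist view: tube (columns 198–308) lies centred on the marker line (253,45), midway between the fingers; upper screw head front at (358,113), so home is at about plate x = 45. Lowering the open fingers either side as a guard, without gripping.

arm_command([
  [1,0,0,15,0],
  [1,0,0,25,0],
  [1,0,0,33,0],
  [1,0,0,40,0],
  [1,0,0,46,0],
  [1,0,0,52,0],
  [1,0,0,57,0],
  [1,0,0,60,0],
  [1,0,0,60,0],
])

```text
clock: 15.55
eef_pos: [593.6, -82.3, 63.3]
eef_rot: [-3.141, -0.0, 1.44]
wrist_force: [-0.3, -0.3, 0.3]
finger_gap: 94.4
finger_force: 0.0
```

Run:
```python
from h import *
stat();print(tool(F,P2W(F,19,-3),63,F[2]+np.pi/2));c=imaging.camera("wrist");r=grey(c)
v=np.where(r.any(1))[0] if r is not None else []
def ax(c,r):
    o,_=ray(c,0,0);oo=W2P(F,o);out=[]
    for v in range(90,230,6):
        u=np.where(r[v])[0]
        if len(u)<40: continue
        an=[]
        for uu in(u.min()-.5,u.max()+.5):
            _,d=ray(c,uu,v);p=W2P(F,o+d)-oo;an.append(np.arctan2(p[0],-d[2]))
        m=np.mean(an);out.append((v,oo[0]+np.tan(m)*(o[2]-55),np.sin(abs(an[0]-an[1])/2)*(o[2]-55)/np.cos(m)))
    return np.array(out).round(1)
print(ax(c,r)[::4])
```

```text
t 15.55 tcp plate [-0.6 -2.7] z 63.3 rot [-3.141 -0.     1.44 ] F [-0.3 -0.3  0.3] gap 94.4
(array([-0.3, 19.6,  0.3]), np.float64(-0.0))
[[102.   -0.5  44.2]
 [126.   -0.3  44.7]
 [150.   -0.5  44.4]
 [174.   -0.5  44.4]
 [198.   -0.4  44.7]
 [222.   -0.4  44.6]]
```

arm_command([
  [1,0,1,0,0],
  [1,0,2,0,0],
  [1,0,3.5,0,0],
  [1,0,5,0,0],
  [1,0,7,0,0],
  [1,0,9,0,0],
  [1,0,11,0,0],
  [1,0,13,0,0],
  [1,0,15,0,0],
  [1,0,17,0,0],
  [1,0,19,0,0],
  [1,0,21,0,0],
  [1,0,23,0,0],
  [1,0,25,0,0],
  [1,0,27,0,0],
  [1,0,29,0,0],
  [1,0,31,0,0],
  [1,0,32.5,0,0],
  [1,0,34,0,0],
  [1,0,35,0,0],
])

```text
clock: 18.15
eef_pos: [628.5, -86.9, 63.4]
eef_rot: [3.142, -0.0, 1.44]
wrist_force: [-0.1, -0.2, -0.5]
finger_gap: 94.3
finger_force: 0.1
```

arm_command([
  [1,0,1,0,0],
  [1,0,2,0,0],
  [1,0,3,0,0],
  [1,0,4,0,0],
  [1,0,5,0,0],
  [1,0,5,0,0],
])

```text
clock: 18.9
eef_pos: [633.4, -87.6, 63.5]
eef_rot: [3.141, -0.0, 1.44]
wrist_force: [0.3, 0.5, -0.3]
finger_gap: 94.3
finger_force: 0.3
```

```bash
cat >> h.py <<'E'
def ax2(c,r,zc=54):
    o,_=ray(c,0,0);oo=W2P(F,o);out=[]
    for v in range(90,230,6):
        u=np.where(r[v])[0]
        if len(u)<40: continue
        an=[]
        for uu in(u.min()-.5,u.max()+.5):
            _,d=ray(c,uu,v);p=W2P(F,o+d)-oo;an.append(np.arctan2(p[0],-d[2]))
        m=np.mean(an);y=W2P(F,atz(c,u.mean(),v,zc))[1];out.append((y,oo[0]+np.tan(m)*(o[2]-zc),np.sin(abs(an[0]-an[1])/2)*(o[2]-zc)/np.cos(m)))
    out=np.array(out);k=np.polyfit(out[:,0],out[:,1],1);return k[1].round(2),k[0].round(4),np.median(out[:,2]).round(1)
E
python3 - <<'E'
from h import *
stat();c=imaging.camera("wrist");print(ax2(c,grey(c)));save(c,"w4.png",None,.8)
E
```

```text
t 18.9 tcp plate [39.5 -2.8] z 63.5 rot [ 3.141 -0.     1.44 ] F [ 0.3  0.5 -0.3] gap 94.3
(np.float64(40.79), np.float64(0.0029), np.float64(44.5))
```

View pics/w4.png

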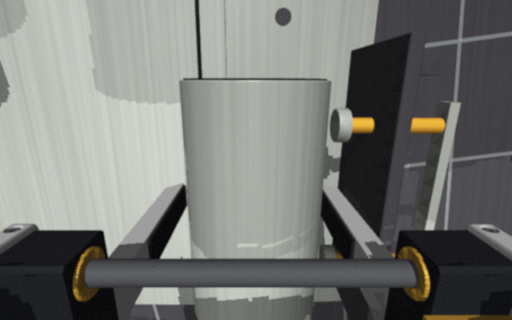

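Wrist view: tube leans on the front pad, its edge at column 330, screw head front at about 332, so a few mm remain. Creeping on.

arm_command([
  [1,0,0.5,0,0],
  [1,0,1,0,0],
  [1,0,1.5,0,0],
  [1,0,2,0,0],
  [1,0,2.5,0,0],
  [1,0,3,0,0],
  [1,0,3.5,0,0],
  [1,0,4,0,0],
  [1,0,4.5,0,0],
  [1,0,5,0,0],
  [1,0,5,0,0],
])

```text
clock: 20.38
eef_pos: [638.3, -88.2, 63.4]
eef_rot: [3.142, -0.0, 1.44]
wrist_force: [1.1, 0.1, 0.7]
finger_gap: 94.1
finger_force: 0.2
```

Run:
```python
from h import *
stat();c=imaging.camera("wrist");print(ax2(c,grey(c)))
```

```text
t 20.38 tcp plate [44.5 -2.8] z 63.4 rot [ 3.142 -0.     1.44 ] F [1.1 0.1 0.7] gap 94.1
(np.float64(45.81), np.float64(0.0019), np.float64(44.4))
```

arm_command([
  [1,0,0.4,0,0],
  [1,0,0.8,0,0],
  [1,0,1.2,0,0],
  [1,0,1.6,0,0],
  [1,0,2,0,0],
  [1,0,2.4,0,0],
  [1,0,2.8,0,0],
  [1,0,3,0,0],
  [1,0,3,0,0],
])

```text
clock: 21.6
eef_pos: [641.3, -88.6, 63.5]
eef_rot: [-3.142, -0.0, 1.44]
wrist_force: [0.2, -0.5, -0.6]
finger_gap: 94.3
finger_force: 0.0
```

Run:
```python
from h import *
stat();c=imaging.camera("wrist");print(ax2(c,grey(c)))
```

```text
t 21.6 tcp plate [47.5 -2.7] z 63.5 rot [-3.142 -0.     1.44 ] F [ 0.2 -0.5 -0.6] gap 94.3
(np.float64(46.1), np.float64(0.0079), np.float64(44.8))
```

arm_command([
  [1,0,0.3,0,0],
  [1,0,0.6,0,0],
  [1,0,0.8,0,0],
  [1,0,0.8,0,0],
])

```text
clock: 22.2
eef_pos: [642.1, -88.7, 63.4]
eef_rot: [-3.142, -0.0, 1.44]
wrist_force: [-1.1, 0.3, -0.3]
finger_gap: 93.7
finger_force: 0.0
```

arm_command([
  [1,0,0.2,0,0],
  [1,0,0.4,0,0],
  [1,0,0.4,0,0],
])

```text
clock: 22.58
eef_pos: [642.5, -88.8, 63.5]
eef_rot: [3.142, -0.0, 1.44]
wrist_force: [-0.1, -0.3, 0.2]
finger_gap: 94.0
finger_force: 0.0
```

arm_command([
  [1,0,0.2,0,0],
  [1,0,0.4,0,0],
  [1,0,0.4,0,0],
])

```text
clock: 22.95
eef_pos: [642.9, -88.8, 63.4]
eef_rot: [3.142, 0.0, 1.44]
wrist_force: [-0.6, -0.8, -0.4]
finger_gap: 93.7
finger_force: 0.0
```

arm_command([
  [1,0,0.2,0,0],
  [1,0,0.3,0,0],
  [1,0,0.3,0,0],
])

```text
clock: 23.32
eef_pos: [643.0, -88.8, 63.4]
eef_rot: [-3.141, 0.0, 1.44]
wrist_force: [-2.1, -0.4, 0.6]
finger_gap: 93.7
finger_force: 1.1
```

arm_command([
  [1,0,0.2,0,0],
  [1,0,0.2,0,0],
])

```text
clock: 23.58
eef_pos: [643.1, -88.8, 63.3]
eef_rot: [-3.141, -0.0, 1.44]
wrist_force: [-4.8, 0.5, 2.4]
finger_gap: 94.1
finger_force: 2.3
```

arm_command([
  [1,0,0.2,0,0],
  [1,0,0.2,0,0],
])

```text
clock: 23.82
eef_pos: [643.1, -88.8, 63.4]
eef_rot: [-3.14, -0.0, 1.44]
wrist_force: [-6.1, 1.6, 3.3]
finger_gap: 93.8
finger_force: 3.2
```

arm_command([
  [1,0,0.2,0,0],
  [1,0,0.3,0,0],
  [1,0,0.3,0,0],
])

```text
clock: 24.2
eef_pos: [643.1, -88.8, 63.3]
eef_rot: [-3.139, -0.0, 1.44]
wrist_force: [-8.2, 2.6, 4.0]
finger_gap: 94.2
finger_force: 4.2
```

arm_command([
  [1,0,0.2,0,0],
  [1,0,0.2,0,0],
  [1,0,0.2,0,0],
])

```text
clock: 24.58
eef_pos: [643.2, -88.8, 63.2]
eef_rot: [-3.139, -0.0, 1.44]
wrist_force: [-9.0, 1.8, 3.8]
finger_gap: 94.0
finger_force: 4.8
```

arm_command([
  [1,0,0.2,0,0],
  [1,0,0.4,0,0],
  [1,0,0.4,0,0],
])

```text
clock: 24.95
eef_pos: [643.2, -88.8, 63.2]
eef_rot: [-3.138, -0.0, 1.44]
wrist_force: [-12.4, 2.4, 5.4]
finger_gap: 94.1
finger_force: 6.2
```

arm_command([
  [1,0,0.1,0,0],
  [1,0,0.1,0,0],
])

```text
clock: 25.2
eef_pos: [643.2, -88.8, 63.2]
eef_rot: [-3.138, -0.0, 1.44]
wrist_force: [-13.6, 1.8, 6.4]
finger_gap: 93.9
finger_force: 6.5
```

arm_command([
  [1,0,-0.1,0,0],
  [1,0,-0.1,0,0],
  [1,0,-0.1,0,0],
  [1,0,-0.1,0,0],
  [1,0,-0.1,0,0],
  [1,0,-0.1,0,0],
])

```text
clock: 25.95
eef_pos: [643.2, -88.8, 63.2]
eef_rot: [-3.138, -0.0, 1.44]
wrist_force: [-12.3, 2.6, 5.8]
finger_gap: 93.7
finger_force: 6.2
```

arm_command([
  [1,0,0,0,0],
  [1,0,0,0,0],
  [1,0,0,0,0],
  [1,0,0,0,0],
  [1,0,0,0,0],
  [1,0,0,0,0],
])

```text
clock: 26.7
eef_pos: [643.2, -88.8, 63.2]
eef_rot: [-3.138, -0.0, 1.44]
wrist_force: [-12.4, 1.9, 5.8]
finger_gap: 94.0
finger_force: 6.2
```

Run:
```python
from h import *
stat();c=imaging.camera("wrist");print(ax2(c,grey(c)))
```

```text
t 26.7 tcp plate [49.4 -2.7] z 63.2 rot [-3.138 -0.     1.44 ] F [-12.4   1.9   5.8] gap 94.0
(np.float64(46.44), np.float64(0.0047), np.float64(44.8))
```

arm_command([
  [1,0,-0.6,0,0],
  [1,0,-1.2,0,0],
  [1,0,-1.8,0,0],
  [1,0,-2.4,0,0],
  [1,0,-3,0,0],
  [1,0,-3.2,0,0],
  [1,0,-3.2,0,0],
])

```text
clock: 27.68
eef_pos: [641.3, -88.6, 63.5]
eef_rot: [3.141, -0.0, 1.44]
wrist_force: [-0.5, 0.1, 0.0]
finger_gap: 94.2
finger_force: 0.0
```

Run:
```python
from h import *
stat();c=imaging.camera("wrist");print(ax2(c,grey(c)))
```

```text
t 27.68 tcp plate [47.5 -2.8] z 63.5 rot [ 3.141 -0.     1.44 ] F [-0.5  0.1  0. ] gap 94.2
(np.float64(46.3), np.float64(0.006), np.float64(44.7))
```

Free of both pads, and the tube has stayed home. Lifting straight up.

arm_command([
  [1,0,0,-5,0],
  [1,0,0,-12,0],
  [1,0,0,-22,0],
  [1,0,0,-35,0],
  [1,0,0,-60,0],
  [1,0,0,-90,0],
  [1,0,0,-120,0],
  [1,0,0,-120,0],
  [1,0,0,-120,0],
])

```text
clock: 28.9
eef_pos: [641.0, -88.5, 182.8]
eef_rot: [-3.141, -0.0, 1.44]
wrist_force: [-0.4, 0.4, -0.6]
finger_gap: 94.0
finger_force: 0.0
```

Run:
```python
from h import *
stat();c=imaging.camera("wrist");print(ax2(c,grey(c)));s=imaging.camera("side");save(s,"s5.png",(200,110,420,270),3.6)
```

```text
t 28.9 tcp plate [47.1 -2.7] z 182.8 rot [-3.141 -0.     1.44 ] F [-0.4  0.4 -0.6] gap 94.0
(np.float64(46.19), np.float64(0.0059), np.float64(44.6))
```

View pics/s5.png

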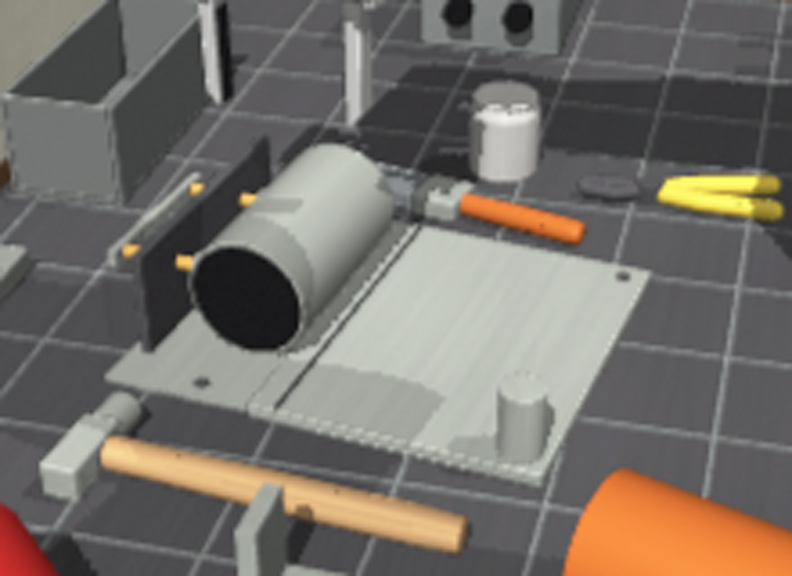

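The side view shows the tube resting on both screws (crop 190–390, 145–350). The arm is clear, and the offcut and the other bystanders are undisturbed.

```bash
python3 -c "
from cell import job;print(job.sign_off())"
```

```text
the job is handed in; nothing more can be done
None
```

The tube is home and square against both stop screws and the job is handed in: it rested on the marker line for over a second, was eased down between the open fingers without gripping, and was pressed with a steady 12–13 N (peak reading about 14 N) for nearly two seconds, with nothing else on the bench moved.

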